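# Sort turning leftovers into the trays of their kind

### The arm

A 7-joint arm with a two-finger parallel gripper is mounted at the origin on a cart in front of the work surface, level with it; the furniture and walls round the work are solid. World frame = base frame: x ahead of the robot, y to its left, z up, the work surface at z = 0. Lengths are in mm, angles in degrees, forces in N, time in s.
With the tool pointing down it reaches from about 400 to 850 mm from the base axis. Payload 4.5 kg.
Tool frame: the origin (TCP) lies on the centre line of the jaws, within the pads' length; the fingertips stand 14 mm ahead of it and the grasp point (between the pads) lies 5 mm behind it (manip.tips_ahead is the z of the fingertips in the tool frame, in mm); z points along the fingers, y is the line along which they close (so a half turn about z gives the same grasp; the last joint's range is limited). The gripper opens to 88 mm and grips with 3 to 60 N. Pads are 18 mm wide; open, the fingers measure 123 mm over their backs; the gripper's body (75 mm by 187 mm) begins 45 mm behind the grasp point.
Start: joints at [-74.668, 39.483, -11.15, 89.685, 9.013, 51.709, -12.324], TCP at [144.775, 608.023, 252.743] pointing down, gripper open.
Joint ranges: [-172.22, 172.22], [-26.19, 119.32], [-84.43, 86.54], [7.71, 146.69], [-57.33, 237.33], [2.42, 119.75], [-152.13, 152.13]. Speed limits (degrees/s): [147.25, 147.25, 180, 180, 180, 180, 180].

### API

Orientations are given as a 3x3 rotation matrix whose columns are the frame's x, y, z axes.
In Python, from station import manip gives the robot as it stands.
- The arm moves only by the tool move_arm, never from a script. Its argument "commands" is a list of rows, each a list of 7 numbers: the closure, from -1 (fully open) to 1 (shut), then the shift along the world's x, y, z each as a share of 20 mm, from -1 to 1, then the turn, a rotation vector about the world's x, y, z each as a share of pi rad, from -1 to 1. In form: [[fingers, dx, dy, dz, wx, wy, wz], ...]. A call has 1 to 20 rows; each row shifts and turns the commanded pose from where the row before left it; what a row does not reach is not made up. A row lasts 1/8 s, in which the tool goes at most 62.5 mm and 10.7 degrees, less where a joint would pass 70% of its speed; a pose out of reach is approached as far as the arm can. A call with a number of a shift or a turn outside -1 to 1 is refused whole. A call with a gripper value outside its range is refused whole. The fingers move at their own pace and stop on an object; the grip force is fixed at half the most. Time passes only in rows, so rows that do not move let the fingers close. It gives the time, the measured TCP pose, the force, the opening and the grip force at its end, in the units of the state.
- manip.get_state(): the state, without advancing time (a new reading comes with each control period).
- manip.capture(name): name is "scene" or "top"; returns the picture (480x640x3 uint8, red, green, blue); there is no depth.
- manip.calibration(name): a dict with "fx", "fy", "cx", "cy" (pixels), "k1" (the pictures are not rectified: a ray, as slopes to the right and down, at radius r is drawn at 1 + k1 r^2 times it, then the intrinsics apply), "origin" and "orientation" of the camera in the world. Camera axes: x right, y down, z forward; pixel columns grow to the right and rows downward; lengths in mm; the calibration is good to about 2 mm. A picture is of the moment at which its call begins. calibration takes no time and is no camera call.
- manip.close_job(): hands the job in; it is judged then, once.
The state is a dict: "t": time; "qpos": joint angles; "joint_vel": joint speeds; "joint_torque": joint torques, N m; "tool_pos": TCP position; "tool_rot": TCP orientation; "wrist_force": force on the tool from outside, world axes, zero at the start; "ft_torque": the same for the moment, N m; "grip_width": finger opening in mm; "grasp_force": force on a finger pad.
Only numpy, scipy, OpenCV 4.12 (cv2) and the standard library are available. Lean on these libraries where they do the work, as an engineer would, in place of code of your own. Each camera call takes 0.05 s, during which the arm holds its last target. There are 200 camera calls.

### The job

Sort the four loose wooden pieces on the bench - two turned knobs, a bowed offcut and a square-cut block - into the three wooden trays, each into the tray that already holds a piece of its own kind. Set each down on the tray's floor, knobs standing on their broad face and the offcuts lying flat the way up they are now, without dropping or throwing them, and leave the pieces that are already in the trays where they are.

Things in the scene. Friction and masses are not known exactly. Their poses are not given: they have to be found in the camera images.
- knob_1: a loose turned wooden knob like a little bulb, 50 mm across, 56 mm tall, standing on its broad flat face on the bench with the slimmer neck up; round, so it may be gripped at any yaw, level with its widest part about 20 mm up; origin at the centre of its underside, z up
- knob_2: a loose turned wooden knob like a little bulb, 50 mm across, 56 mm tall, standing on its broad flat face on the bench with the slimmer neck up; round, so it may be gripped at any yaw, level with its widest part about 20 mm up; origin at the centre of its underside, z up; a twin of the other loose knob
- bow: a loose bowed (arched) wooden offcut, 45 (x) x 121 (y) x 36 mm tall, lying like a bridge on its two ends on the bench, the crown up; under the middle of the crown is a hollow 15 mm high; grip it across its 45 mm width (along its x) at the middle, about 24 mm up; origin at the centre of its underside, z up
- block: a loose flat square-cut wooden block, 60 (x) x 100 (y) x 22 mm tall, lying flat on the bench; grip it across its 60 mm width (along its x) with the fingertips just above the surface (grasp point at about 21 mm); origin at the centre of its underside, z up
- knob_tray: one of three identical shallow wooden trays, fixed, 188 (x) x 162 (y) mm outside, 176 x 150 mm inside, floor 10 mm thick, rim 38 mm above the bench; origin at the centre of its underside. Holds one turned knob on its floor, 58 to 62 mm from the centre towards +x; the -x part (roughly towards the robot) is free for the two loose knobs side by side
- bow_tray: one of three identical shallow wooden trays, fixed, 188 (x) x 162 (y) mm outside, 176 x 150 mm inside, floor 10 mm thick, rim 38 mm above the bench; origin at the centre of its underside. Holds one bowed offcut (long side along the tray's y) on its floor, 58 to 62 mm from the centre towards +x; the -x part (roughly towards the robot) is free
- block_tray: one of three identical shallow wooden trays, fixed, 188 (x) x 162 (y) mm outside, 176 x 150 mm inside, floor 10 mm thick, rim 38 mm above the bench; origin at the centre of its underside. Holds one square-cut block (long side along the tray's y) on its floor, 58 to 62 mm from the centre towards +x; the -x part (roughly towards the robot) is free
- sample_knob: the knob already in the knob tray, same shape and size as the loose knobs; stays there; origin at the centre of its underside
- sample_bow: the bowed offcut already in the bow tray, same shape and size as the loose one; stays there; origin at the centre of its underside
- sample_block: the square-cut block already in the block tray, 45 (x) x 130 (y) x 35 mm tall, narrower and longer than the loose one; stays there; origin at the centre of its underside

How it is judged (in metres and radians):
At the end, for the whole second after the job is handed in: Each of the four loose pieces is in the tray that holds its kind: origin within the tray's inside, underside within 6 mm of the tray's floor, upright axis within 0.15 rad of vertical, released and at rest (x of knob_1 in the frame of knob_tray between -0.088 and 0.088 m and y of knob_1 in the frame of knob_tray between -0.075 and 0.075 m and z of knob_1 in the frame of knob_tray between 0.004 and 0.016 m and angle between each of knob_1, knob_2, bow, block's own z axis and vertical below 0.15 rad and linear speed of each of knob_1, knob_2, bow, block below 0.02 m/s and contact force between the fingers and knob_1 below 0.1 N and x of knob_2 in the frame of knob_tray between -0.088 and 0.088 m and y of knob_2 in the frame of knob_tray between -0.075 and 0.075 m and z of knob_2 in the frame of knob_tray between 0.004 and 0.016 m and contact force between the fingers and knob_2 below 0.1 N and x of bow in the frame of bow_tray between -0.088 and 0.088 m and y of bow in the frame of bow_tray between -0.075 and 0.075 m and z of bow in the frame of bow_tray between 0.004 and 0.016 m and contact force between the fingers and bow below 0.1 N and x of block in the frame of block_tray between -0.088 and 0.088 m and y of block in the frame of block_tray between -0.075 and 0.075 m and z of block in the frame of block_tray between 0.004 and 0.016 m and contact force between the fingers and block below 0.1 N); the robot touches nothing.
It fails at once if a piece that was already in a tray is shifted by more than 30 mm (distance of any of sample_knob, sample_bow, sample_block from where it was at the start of the episode above 0.03 m).
It fails at once if a loose piece is dropped or thrown (faster than 0.8 m/s out of the fingers, a fall of about 30 mm) ((contact force between the fingers and knob_1 below 0.1 N and linear speed of knob_1 above 0.8 m/s) or (contact force between the fingers and bow below 0.1 N and linear speed of bow above 0.8 m/s) or (contact force between the fingers and knob_2 below 0.1 N and linear speed of knob_2 above 0.8 m/s) or (contact force between the fingers and block below 0.1 N and linear speed of block above 0.8 m/s)).
It also fails if it takes over 102 s, if anything falls off the work surface, if the arm or the gripper's body presses on something with over 40 N, if the wrist force passes 120 N, or if a joint passes its speed limit or range.

## Working session

There is one attempt and no reset: what is moved stays moved. The work goes in short steps, Python scripts to look and compute and a tool call to move; the robot and the scene stay as the last step left them, time stands still between calls to the robot, and variables do not carry over. Pictures are saved under pics/ and viewed, at most 14 in all, crops included, and the job is handed in when it is done.

Besides the shell and the picture viewer there is one more tool, called after "Emit:" as name(argument=value, ...) on one line, values as JSON. move_arm: Moves the arm, as the interface text tells. Shift numbers are shares of 20 mm and turn numbers shares of pi rad, none past 1 either way. Its arguments: {"type":"object","properties":{"commands":{"type":"array"}},"required":["commands"]}

```bash
mkdir -p pics; python3 - <<'E'
from station import manip
import cv2,json
for n in("scene","top"):
    cv2.imwrite(f"pics/{n}0.png",manip.capture(n)[:,:,::-1]); print(n,manip.calibration(n))
s=manip.get_state();print(s['t'],s['tool_pos'],s['tool_rot'],s['grip_width'],manip.tips_ahead)
E
```

```text
scene {'fx': 533.1795874452393, 'fy': 533.1795874452393, 'cx': 319.6017066451654, 'cy': 228.73997778119062, 'k1': 0.04036047839943415, 'origin': array([  70.03316763, -714.9004756 ,  729.80541928]), 'orientation': array([[ 0.78854196, -0.38656144,  0.47830099],
       [-0.61497288, -0.49166497,  0.61650135],
       [-0.00315181, -0.78027932, -0.62542326]])}
top {'fx': 537.2061857408163, 'fy': 537.2061857408163, 'cx': 323.17951256812137, 'cy': 240.93338201106954, 'k1': -0.0715870350191997, 'origin': array([ 451.01942355,  -53.77339694, 1218.13033286]), 'orientation': array([[-0.01178695, -0.99217415,  0.12430417],
       [-0.99991991,  0.01112241, -0.00603871],
       [ 0.00460889, -0.1243654 , -0.99222578]])}
0.1 [144.69539628 607.45216003 251.99841286] [[-9.72829494e-01  2.31522592e-01 -2.55171942e-04]
 [ 2.31522695e-01  9.72828117e-01 -1.64224235e-03]
 [-1.31977765e-04 -1.65669989e-03 -9.99998619e-01]] 88.10003369020103 14.0
```

View pics/scene0.png

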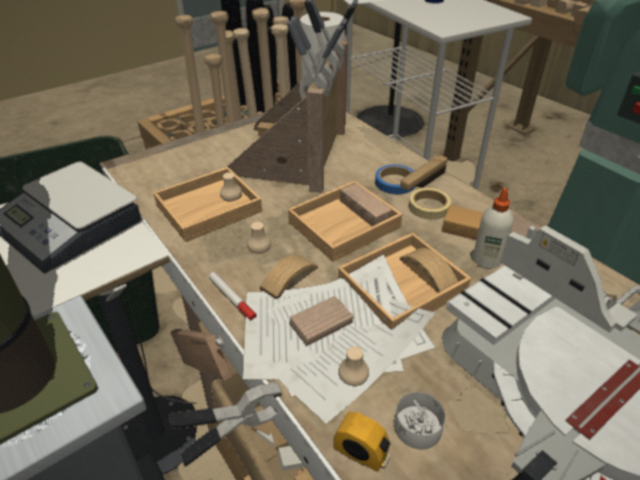

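View pics/top0.png

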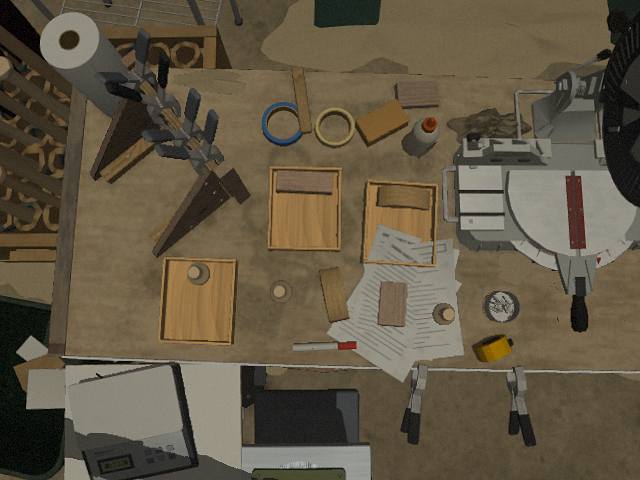

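The top view shows +x up and +y left. The knob tray is at (198,300), the block tray at (305,208), and the bow tray at (400,222). The loose pieces are knobs at (280,291) and (444,313), the bow at (334,294) and the block at (392,303). I'll zoom in next.

```bash
python3 - <<'E'
import cv2
a=cv2.imread("pics/top0.png")[155:365,150:470];cv2.imwrite("pics/topc.png",cv2.resize(a,(800,525),interpolation=cv2.INTER_CUBIC))
a=cv2.imread("pics/scene0.png")[160:400,150:470];cv2.imwrite("pics/scenec.png",cv2.resize(a,(800,600),interpolation=cv2.INTER_CUBIC))
E
```

```text
(no output)
```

View pics/topc.png

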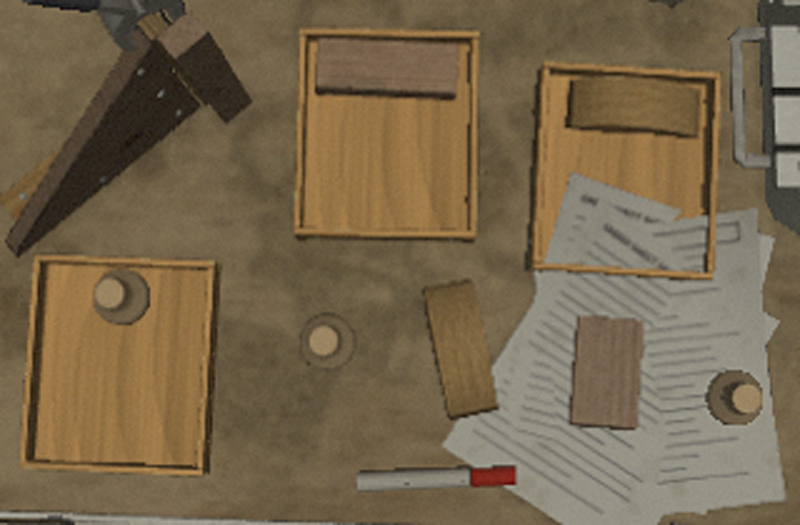

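View pics/scenec.png

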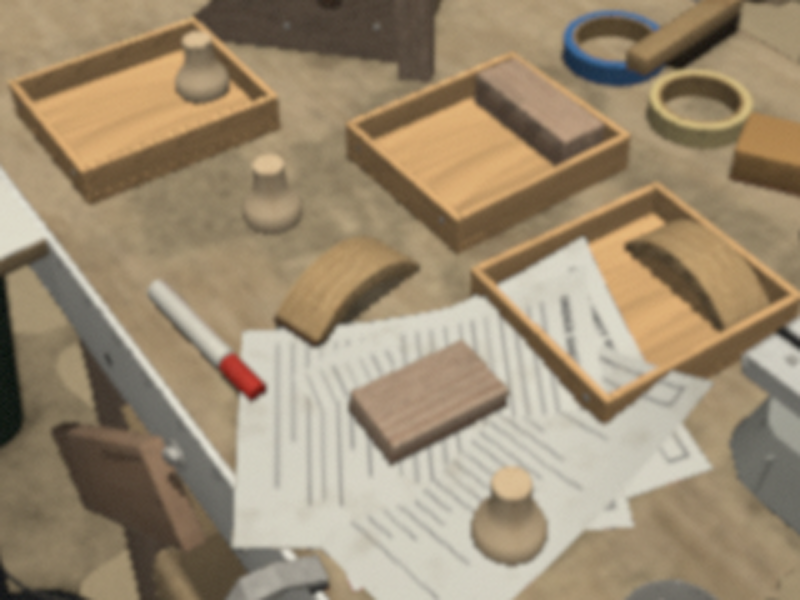

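The crops show the tray rim corners, the block's top corners, the knob neck tops and the bow ends clearly in both views. Next I'll triangulate them.

```bash
cat >h.py <<'E'
from station import manip
import numpy as np,cv2
def ray(n,p):
    c=manip.calibration(n);K=np.array([[c['fx'],0,c['cx']],[0,c['fy'],c['cy']],[0,0,1.]])
    q=cv2.undistortPoints(np.array([[p]],float),K,np.array([c['k1'],0,0,0]))[0,0]
    d=c['orientation']@[q[0],q[1],1];return c['origin'],d/np.linalg.norm(d)
def tri(pt,ps):
    A=np.zeros((3,3));b=np.zeros(3);R=[ray("top",pt),ray("scene",ps)]
    for o,d in R:
        M=np.eye(3)-np.outer(d,d);A+=M;b+=M@o
    x=np.linalg.solve(A,b);return x,max(np.linalg.norm(np.cross(x-o,d)) for o,d in R)
def atz(n,p,z):
    o,d=ray(n,p);return o+d*(z-o[2])/d[2]
T=lambda p:((p[0]+.5)/2.5-.5+150,(p[1]+.5)/2.5-.5+155)
S=lambda p:((p[0]+.5)/2.5-.5+150,(p[1]+.5)/2.5-.5+160)
E
python3 - <<'E'
from h import *
np.set_printoptions(precision=1,suppress=True)
P={'kA':((323,340),(269,163)),'kB':((747,398),(512,483)),'ks':((109,293),(196,40)),
'bl1':((571,425),(350,398)),'bl2':((579,316),(461,342)),'bl3':((642,319),(508,387)),'bl4':((636,429),(393,446)),
'bo1':((450,417),(276,314)),'bo2':((497,409),(318,342)),'bo3':((471,280),(418,265)),
'kt1':((23,468),(12,90)),'kt2':((36,257),(195,18)),'kt3':((216,261),(278,103)),'kt4':((207,474),(85,178)),
'bt1':((296,237),(347,130)),'bt2':((300,30),(513,54)),'bt3':((479,32),(629,137)),'bt4':((475,239),(458,222)),
'wt1':((530,268),(471,270)),'wt2':((544,63),(658,186)),'wt3':((719,73),(800,295)),'wt4':((714,278),(606,400))}
for k,(a,b) in P.items():print(k,*tri(T(a),S(b)))
print('bow ends z~5')
for p in((425,290),(471,280),(497,409),(450,417),(461,349)):print(atz('top',T(p),5))
print('tray corners z38 top only')
for k in P:
    if 't' in k: print(k,atz('top',T(P[k][0]),38))
print('knob top z56')
for k in('kA','kB','ks'):print(k,atz('top',T(P[k][0]),56),atz('scene',S(P[k][1]),56))
print('block z22')
print(np.mean([atz('top',T(P[f'bl{i}'][0]),22) for i in range(1,5)],0))
E
```

```text
kA [490.4  35.1  58.8] 1.1493929894509896
kB [ 435.7 -329.5   57.6] 0.9329290931821912
ks [531.8 219.2  66.6] 0.6282260923905164
bl1 [ 414.6 -181.2   19.6] 1.734487658165144
bl2 [ 509.7 -189.7   22. ] 0.555497406986873
bl3 [ 506.4 -245.7   24.5] 0.7930083974509843
bl4 [ 410.2 -237.9   25. ] 1.5240859238928115
bo1 [422.4 -74.1  13.9] 1.2060317395617222
bo2 [ 430.1 -116.7   13.2] 2.5517266344565646
bo3 [543.8 -94.3   9.9] 0.413397103596888
kt1 [382.5 301.   30.8] 2.010523942680027
kt2 [567.3 290.1  41.2] 2.087991867550953
kt3 [561.3 132.5  32.3] 0.203481868053227
kt4 [375.3 138.7  34.9] 0.5993272569277559
bt1 [583.4  60.3  34.2] 2.1419237366724366
bt2 [770.8  56.6  37.8] 2.01574367177495
bt3 [ 765.1 -103.8   39.4] 0.1559524515952577
bt4 [579.1 -98.3  38.6] 1.9262844891861863
wt1 [ 552.9 -146.5   37.1] 1.8301596291376094
wt2 [ 737.8 -163.    36.8] 1.6750982999918198
wt3 [ 725.8 -320.    40. ] 0.8552414059176313
wt4 [ 540.5 -307.5   42.2] 0.40685809992165856
bow ends z~5
[535.3 -52.5   5. ]
[543.9 -94.2   5. ]
[ 427.7 -115.8    5. ]
[421.2 -73.6   5. ]
[481.7 -84.3   5. ]
tray corners z38 top only
kt1 [381.1 299.8  38. ]
kt2 [565.8 292.1  38. ]
kt3 [560.6 131.7  38. ]
kt4 [375.  138.5  38. ]
bt1 [581.1  61.   38. ]
bt2 [769.   57.7  38. ]
bt3 [ 765.4 -103.8   38. ]
bt4 [577.6 -97.2  38. ]
wt1 [ 551.3 -145.3   38. ]
wt2 [ 736.1 -161.9   38. ]
wt3 [ 725.6 -319.9   38. ]
wt4 [ 540.5 -308.1   38. ]
knob top z56
kA [489.5  35.9  56. ] [493.2  37.7  56. ]
kB [ 435.  -329.3   56. ] [ 437.4 -329.    56. ]
ks [532. 222.  56.] [539.7 233.8  56. ]
block z22
[ 459.3 -213.2   22. ]
```

The heights check out: knobs about 56 mm, block about 22 mm, rims about 38 mm. Before moving I'll check the tall neighbours, the rack post and the scale.

```bash
python3 - <<'E'
from h import *
np.set_printoptions(precision=1,suppress=True)
print('rack base z0',atz('scene',S((400,76)),0),atz('scene',S((433,80)),0))
for z in(0,100,200):print('rack top z',z,atz('top',T((250,100)),z),atz('top',T((225,122)),z))
print('scale corner',tri((178,363),(103,164)),tri((192,468),(139,208)))
print('scale px',[atz('top',(180,363),z) for z in(0,50,100)])
print('saw handle',[atz('top',T((735,160)),z) for z in(0,50,100)])
s=manip.get_state();print(s['t'])
E
```

```text
rack base z0 [700.8 136.4   0. ] [721.6 111.5   0. ]
rack top z 0 [713.3 107.5   0. ] [692.9 130.5   0. ]
rack top z 100 [691.8  94.3 100. ] [673.  115.4 100. ]
rack top z 200 [670.2  81.  200. ] [653.2 100.2 200. ]
scale corner (array([316.5, 233.4, 173.8]), np.float64(33.98550461286572)) (array([226.7, 148.5, 175.4]), np.float64(80.98582541500782))
scale px [array([331.8, 262.6,   0. ]), array([336.7, 249.6,  50. ]), array([341.6, 236.6, 100. ])]
saw handle [array([ 652.2, -340. ,   -0. ]), array([ 644. , -328.2,   50. ]), array([ 635.7, -316.5,  100. ])]
0.1
```

```bash
python3 - <<'E'
import cv2
a=cv2.imread("pics/scene0.png")[120:360,0:200];cv2.imwrite("pics/sc2.png",cv2.resize(a,(500,600),interpolation=cv2.INTER_CUBIC))
E
```

```text
(no output)
```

View pics/sc2.png

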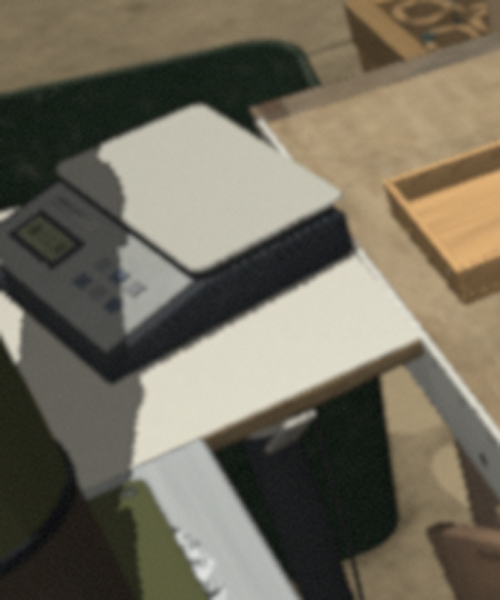

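The rack post stands near (700,120) and the scale corner near (335,255), low. Both are clear of the planned paths. I'll go to the knob at (491,36) and turn the jaws to close along x.

Emit:
move_arm(commands=[[-1,0.6,-1,0,0,0,-0.022],[-1,0.6,-1,0,0,0,-0.022],[-1,0.6,-1,0,0,0,-0.022],[-1,0.6,-1,0,0,0,-0.022],[-1,0.6,-1,0,0,0,-0.022],[-1,0.6,-1,0,0,0,-0.022],[-1,0.6,-1,0,0,0,-0.022],[-1,0.6,-1,0,0,0,-0.022],[-1,0.6,-1,0,0,0,-0.022],[-1,0.6,-1,0,0,0,-0.022],[-1,0.6,-1,0,0,0,-0.022],[-1,0.6,-1,0,0,0,-0.022],[-1,0.6,-1,0,0,0,-0.022],[-1,0.6,-1,0,0,0,-0.022],[-1,0.6,-1,0,0,0,-0.022],[-1,0.6,-1,0,0,0,-0.022],[-1,0.6,-1,0,0,0,-0.022],[-1,0.6,-1,0,0,0,-0.022],[-1,0.6,-1,0,0,0,-0.022],[-1,0.6,-1,0,0,0,-0.022]])

```text
t: 2.6
tool_pos: [385.4, 206.7, 252.8]
tool_rot: [[0.05, 0.999, 0.0], [0.999, -0.05, 0.0], [0.0, 0.0, -1.0]]
wrist_force: [0.6, 0.3, -0.3]
grip_width: 88.2
grasp_force: 0.0
```

Emit:
move_arm(commands=[[-1,0.53,-0.86,-0.71,0,0,0],[-1,0.53,-0.86,-0.71,0,0,0],[-1,0.53,-0.86,-0.71,0,0,0],[-1,0.53,-0.86,-0.71,0,0,0],[-1,0.53,-0.86,-0.71,0,0,0],[-1,0.53,-0.86,-0.71,0,0,0],[-1,0.53,-0.86,-0.71,0,0,0],[-1,0.53,-0.86,-0.71,0,0,0],[-1,0.53,-0.86,-0.71,0,0,0],[-1,0.53,-0.86,-0.71,0,0,0],[-1,0,0,0,0,0,0],[-1,0,0,0,0,0,0]])

```text
t: 4.1
tool_pos: [490.4, 36.4, 111.0]
tool_rot: [[0.046, 0.999, -0.0], [0.999, -0.046, 0.001], [0.001, -0.0, -1.0]]
wrist_force: [0.3, 0.2, 0.3]
grip_width: 88.0
grasp_force: 0.0
```

```bash
python3 - <<'E'
from h import *
a=manip.capture("top")[155:365,150:470,::-1];b=manip.capture("scene")[160:400,150:470,::-1]
cv2.imwrite("pics/c1.png",np.vstack([cv2.resize(a,(640,420)),])); cv2.imwrite("pics/c2.png",cv2.resize(b,(800,600)))
E
```

```text
(no output)
```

View pics/c2.png

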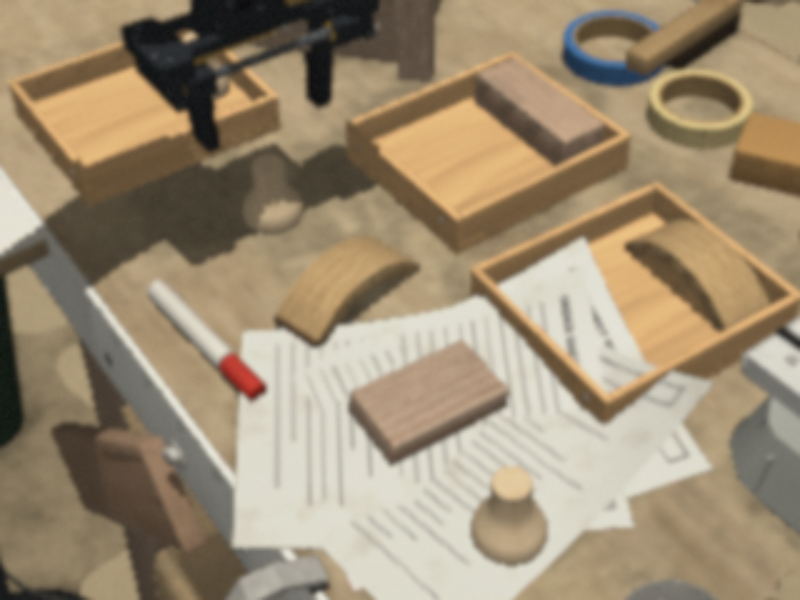

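The fingertips at crop (210,145) and (318,100) straddle the knob's neck at (270,165), so the aim is good. Descending and gripping.

Emit:
move_arm(commands=[[-1,0,0,-0.94,0,0,0],[-1,0,0,-0.94,0,0,0],[-1,0,0,-0.94,0,0,0],[-1,0,0,-0.94,0,0,0],[-1,0,0,-0.94,0,0,0],[-1,0,0,0,0,0,0],[1,0,0,0,0,0,0],[1,0,0,0,0,0,0],[1,0,0,0,0,0,0],[1,0,0,0,0,0,0],[1,0,0,0,0,0,0],[1,0,0,0,0,0,0]])

```text
t: 5.7
tool_pos: [491.0, 36.0, 17.0]
tool_rot: [[0.045, 0.999, 0.001], [0.999, -0.045, 0.0], [0.0, 0.001, -1.0]]
wrist_force: [-0.2, 0.1, 5.1]
grip_width: 48.5
grasp_force: 30.0
```

Emit:
move_arm(commands=[[1,0,0,0.6,0,0,0],[1,0,0,1,0,0,0],[1,0,0,1,0,0,0],[1,0,0,1,0,0,0],[1,-0.26,0.9,0,0,0,0],[1,-0.26,0.9,0,0,0,0],[1,-0.26,0.9,0,0,0,0],[1,-0.26,0.9,0,0,0,0],[1,-0.26,0.9,0,0,0,0],[1,-0.26,0.9,0,0,0,0],[1,-0.26,0.9,0,0,0,0],[1,-0.26,0.9,0,0,0,0],[1,0,0,0,0,0,0],[1,0,0,-0.8,0,0,0],[1,0,0,-0.8,0,0,0],[1,0,0,-0.7,0,0,0],[1,0,0,-0.5,0,0,0],[1,0,0,-0.2,0,0,0],[1,0,0,0,0,0,0]])

```text
t: 8.07
tool_pos: [449.1, 180.0, 28.5]
tool_rot: [[0.045, 0.999, -0.0], [0.999, -0.045, -0.0], [-0.0, -0.0, -1.0]]
wrist_force: [0.0, -0.2, 0.1]
grip_width: 48.0
grasp_force: 30.0
```

Emit:
move_arm(commands=[[1,0,0,-0.06,0,0,0],[1,0,0,0,0,0,0],[-0.4,0,0,0,0,0,0],[-0.4,0,0,0,0,0,0],[-0.4,0,0,0,0,0,0],[-0.4,0,0,0,0,0,0],[-0.4,0,0,0.5,0,0,0],[-0.4,0,0,1,0,0,0],[-0.4,0,0,1,0,0,0],[-0.4,0,0,1,0,0,0],[-0.4,0,0,0.7,0,0,0]])

```text
t: 9.45
tool_pos: [449.3, 180.1, 112.9]
tool_rot: [[0.045, 0.999, 0.001], [0.999, -0.045, 0.0], [0.001, 0.001, -1.0]]
wrist_force: [-0.1, -0.9, 0.7]
grip_width: 61.6
grasp_force: 0.0
```

Emit:
move_arm(commands=[[-1,-0.025,-1,0,0,0,0],[-1,-0.025,-1,0,0,0,0],[-1,-0.025,-1,0,0,0,0],[-1,-0.025,-1,0,0,0,0],[-1,-0.025,-1,0,0,0,0],[-1,-0.025,-1,0,0,0,0],[-1,-0.025,-1,0,0,0,0],[-1,-0.025,-1,0,0,0,0],[-1,-0.025,-1,0,0,0,0],[-1,-0.025,-1,0,0,0,0],[-1,-0.025,-1,0,0,0,0],[-1,-0.025,-1,0,0,0,0],[-1,-0.025,-1,0,0,0,0],[-1,-0.025,-1,0,0,0,0],[-1,-0.025,-1,0,0,0,0],[-1,-0.025,-1,0,0,0,0],[-1,-0.025,-1,0,0,0,0],[-1,-0.025,-1,0,0,0,0],[-1,-0.025,-1,0,0,0,0],[-1,-0.025,-1,0,0,0,0]])

```text
t: 11.95
tool_pos: [439.0, -220.7, 111.8]
tool_rot: [[0.045, 0.999, -0.0], [0.999, -0.045, -0.0], [-0.0, -0.0, -1.0]]
wrist_force: [0.0, 0.5, -0.3]
grip_width: 88.2
grasp_force: 0.0
```

Emit:
move_arm(commands=[[-1,-0.02,-0.9,0,0,0,0],[-1,-0.02,-0.9,0,0,0,0],[-1,-0.02,-0.9,0,0,0,0],[-1,-0.02,-0.9,0,0,0,0],[-1,-0.02,-0.9,0,0,0,0],[-1,-0.02,-0.9,0,0,0,0],[-1,0,0,-0.3,0,0,0],[-1,0,0,-0.9,0,0,0],[-1,0,0,-0.9,0,0,0],[-1,0,0,-0.9,0,0,0],[-1,0,0,-0.9,0,0,0],[-1,0,0,-0.8,0,0,0],[-1,0,0,0,0,0,0],[1,0,0,0,0,0,0],[1,0,0,0,0,0,0],[1,0,0,0,0,0,0],[1,0,0,0,0,0,0],[1,0,0,0,0,0,0],[1,0,0,0,0,0,0]])

```text
t: 14.32
tool_pos: [436.9, -328.1, 17.8]
tool_rot: [[0.045, 0.999, 0.0], [0.999, -0.045, -0.0], [-0.0, 0.0, -1.0]]
wrist_force: [0.3, 0.3, 3.9]
grip_width: 48.4
grasp_force: 30.0
```

Emit:
move_arm(commands=[[1,0,0,0.6,0,0,0],[1,0,0,1,0,0,0],[1,0,0,1,0,0,0],[1,0,0,1,0,0,0],[1,0,0,1,0,0,0],[1,0.025,1,0,0,0,0],[1,0.025,1,0,0,0,0],[1,0.025,1,0,0,0,0],[1,0.025,1,0,0,0,0],[1,0.025,1,0,0,0,0],[1,0.025,1,0,0,0,0],[1,0.025,1,0,0,0,0],[1,0.025,1,0,0,0,0],[1,0.025,1,0,0,0,0],[1,0.025,1,0,0,0,0],[1,0.025,1,0,0,0,0],[1,0.025,1,0,0,0,0],[1,0.025,1,0,0,0,0],[1,0.025,1,0,0,0,0],[1,0.025,1,0,0,0,0]])

```text
t: 16.82
tool_pos: [442.9, -26.0, 109.1]
tool_rot: [[0.044, 0.999, -0.002], [0.999, -0.044, 0.0], [0.0, -0.002, -1.0]]
wrist_force: [-1.5, 0.3, -0.5]
grip_width: 48.1
grasp_force: 30.0
```

Emit:
move_arm(commands=[[1,0.03,1,0,0,0,0],[1,0.03,1,0,0,0,0],[1,0.03,1,0,0,0,0],[1,0.03,1,0,0,0,0],[1,0.03,1,0,0,0,0],[1,0.03,1,0,0,0,0],[1,0.03,1,0,0,0,0],[1,0.03,1,0,0,0,0],[1,0.03,1,0,0,0,0],[1,0.03,1,0,0,0,0],[1,0.03,1,0,0,0,0],[1,0.03,1,0,0,0,0],[1,0.03,1,0,0,0,0],[1,0.03,1,0,0,0,0],[1,0,0,0,0,0,0],[1,0,0,0,0,0,0]])

```text
t: 18.82
tool_pos: [451.6, 251.1, 109.1]
tool_rot: [[0.045, 0.999, -0.001], [0.999, -0.045, -0.002], [-0.002, -0.001, -1.0]]
wrist_force: [-1.0, -1.0, 0.7]
grip_width: 48.1
grasp_force: 30.0
```

Emit:
move_arm(commands=[[1,0,0,-0.9,0,0,0],[1,0,0,-0.9,0,0,0],[1,0,0,-0.9,0,0,0],[1,0,0,-0.8,0,0,0],[1,0,0,-0.4,0,0,0],[1,0,0,-0.15,0,0,0],[1,0,0,0,0,0,0],[-0.4,0,0,0,0,0,0],[-0.4,0,0,0,0,0,0],[-0.4,0,0,0,0,0,0],[-0.4,0,0,0,0,0,0],[-0.4,0,0,0.5,0,0,0],[-0.4,0,0,1,0,0,0],[-0.4,0,0,1,0,0,0],[-0.4,0,0,1,0,0,0],[-0.4,0,0,0.7,0,0,0]])

```text
t: 20.82
tool_pos: [452.9, 252.1, 113.9]
tool_rot: [[0.045, 0.999, 0.001], [0.999, -0.045, 0.001], [0.001, 0.001, -1.0]]
wrist_force: [-0.1, 0.9, 0.9]
grip_width: 61.7
grasp_force: 0.0
```

Emit:
move_arm(commands=[[-1,0.086,-0.99,0,0,0,-0.025],[-1,0.086,-0.99,0,0,0,-0.025],[-1,0.086,-0.99,0,0,0,-0.025],[-1,0.086,-0.99,0,0,0,-0.025],[-1,0.086,-0.99,0,0,0,-0.025],[-1,0.086,-0.99,0,0,0,-0.025],[-1,0.086,-0.99,0,0,0,-0.025],[-1,0.086,-0.99,0,0,0,-0.025],[-1,0.086,-0.99,0,0,0,-0.025],[-1,0.086,-0.99,0,0,0,-0.025],[-1,0.086,-0.99,0,0,0,-0.025],[-1,0.086,-0.99,0,0,0,-0.025],[-1,0.086,-0.99,0,0,0,-0.025],[-1,0.086,-0.99,0,0,0,-0.025],[-1,0.086,-0.99,0,0,0,-0.025],[-1,0.086,-0.99,0,0,0,-0.025],[-1,0.086,-0.99,0,0,0,-0.027],[-1,0,0,0,0,0,0],[-1,0,0,0,0,0,0]])

```text
t: 23.2
tool_pos: [481.8, -83.8, 112.4]
tool_rot: [[0.983, 0.184, -0.001], [0.184, -0.983, 0.001], [-0.0, -0.001, -1.0]]
wrist_force: [0.4, 0.3, 0.3]
grip_width: 88.1
grasp_force: 0.0
```

```bash
python3 - <<'E'
from h import *
b=manip.capture("scene")[160:400,150:470,::-1]
cv2.imwrite("pics/c3.png",cv2.resize(b,(800,600)))
E
```

```text
(no output)
```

View pics/c3.png

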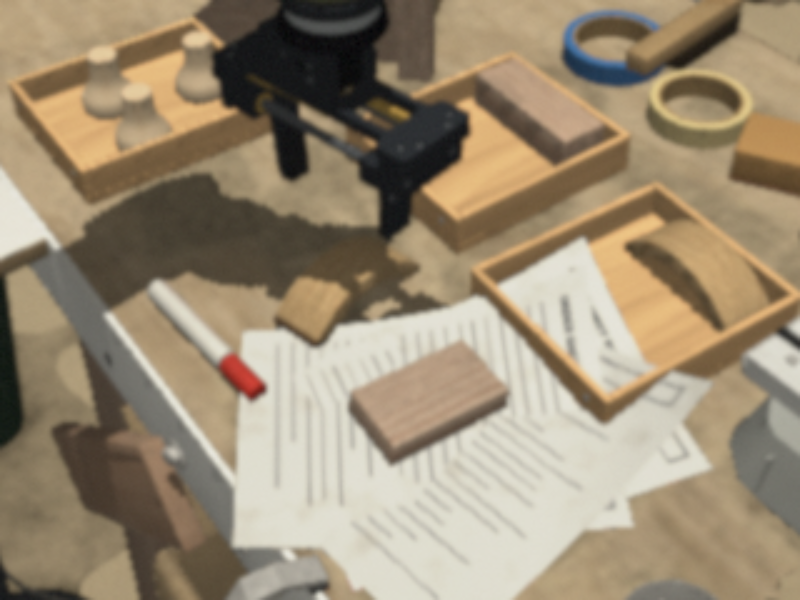

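Both knobs stand in their tray at (104,80) and (140,117). The jaws are over the bow at (345,275). Gripping it now.

Emit:
move_arm(commands=[[-1,0,0,-0.95,0,0,0],[-1,0,0,-0.95,0,0,0],[-1,0,0,-0.95,0,0,0],[-1,0,0,-0.95,0,0,0],[-1,0,0,-0.85,0,0,0],[-1,0,0,0,0,0,0],[1,0,0,0,0,0,0],[1,0,0,0,0,0,0],[1,0,0,0,0,0,0],[1,0,0,0,0,0,0],[1,0,0,0,0,0,0],[1,0,0,0,0,0,0]])

```text
t: 24.75
tool_pos: [482.0, -84.5, 19.7]
tool_rot: [[0.983, 0.183, 0.0], [0.183, -0.983, -0.0], [0.0, 0.0, -1.0]]
wrist_force: [-0.5, -1.0, 2.7]
grip_width: 44.2
grasp_force: 30.0
```

Emit:
move_arm(commands=[[1,0,0,0.6,0,0,0],[1,0,0,0.9,0,0,0],[1,0,0,0.9,0,0,0],[1,0,0,0.9,0,0,0],[1,0,0,0.7,0,0,0],[1,0.527,-0.613,0,0,0,0.035],[1,0.527,-0.613,0,0,0,0.035],[1,0.527,-0.613,0,0,0,0.035],[1,0.527,-0.613,0,0,0,0.035],[1,0.527,-0.613,0,0,0,0.035],[1,0.527,-0.613,0,0,0,0.035],[1,0.527,-0.613,0,0,0,0.035],[1,0.527,-0.613,0,0,0,0.035],[1,0.527,-0.613,0,0,0,0.035],[1,0.527,-0.613,0,0,0,0.035],[1,0.527,-0.613,0,0,0,0.035],[1,0.527,-0.613,0,0,0,0.033],[1,0,0,0,0,0,0],[1,0,0,0,0,0,0]])

```text
t: 27.12
tool_pos: [607.6, -231.0, 99.4]
tool_rot: [[0.075, 0.997, -0.001], [0.997, -0.075, 0.001], [0.001, -0.001, -1.0]]
wrist_force: [-0.3, 0.1, -1.3]
grip_width: 44.0
grasp_force: 30.0
```

```bash
python3 - <<'E'
from h import *
b=manip.capture("scene")[160:400,150:470,::-1]
cv2.imwrite("pics/c4.png",cv2.resize(b,(800,600)))
E
```

```text
(no output)
```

View pics/c4.png

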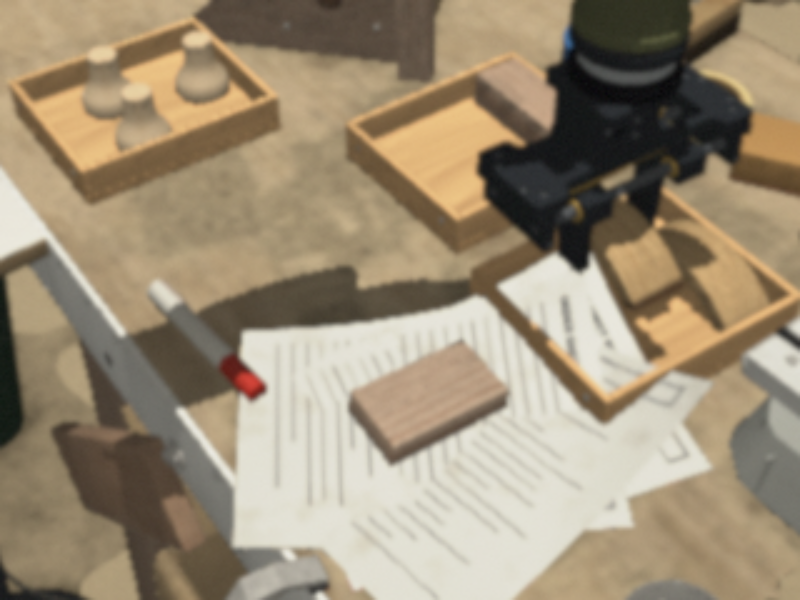

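The bow is held level over the bow tray near (640,255), parallel to the sample. Lowering and releasing.

Emit:
move_arm(commands=[[1,0,0,-0.9,0,0,0],[1,0,0,-0.9,0,0,0],[1,0,0,-0.9,0,0,0],[1,0,0,-0.5,0,0,0],[1,0,0,-0.22,0,0,0],[1,0,0,0,0,0,0],[1,0,0,0,0,0,0]])

```text
t: 28.05
tool_pos: [608.9, -231.9, 31.7]
tool_rot: [[0.074, 0.997, 0.001], [0.997, -0.074, -0.0], [-0.0, 0.001, -1.0]]
wrist_force: [0.6, -0.9, -1.0]
grip_width: 43.6
grasp_force: 30.0
```

Emit:
move_arm(commands=[[1,0,0,-0.06,0,0,0],[1,0,0,0,0,0,0],[-0.3,0,0,0,0,0,0],[-0.3,0,0,0,0,0,0],[-0.3,0,0,0,0,0,0],[-0.3,0,0,0,0,0,0],[-0.3,0,0,0.5,0,0,0],[-0.3,0,0,1,0,0,0],[-0.3,0,0,1,0,0,0],[-0.3,0,0,1,0,0,0],[-0.3,0,0,0.6,0,0,0]])

```text
t: 29.42
tool_pos: [609.1, -232.0, 114.2]
tool_rot: [[0.074, 0.997, 0.002], [0.997, -0.074, -0.001], [-0.001, 0.002, -1.0]]
wrist_force: [0.1, 0.1, -0.3]
grip_width: 57.6
grasp_force: 0.0
```

Emit:
move_arm(commands=[[-1,-0.624,0.078,0,0,0,-0.042],[-1,-0.624,0.078,0,0,0,-0.042],[-1,-0.624,0.078,0,0,0,-0.042],[-1,-0.624,0.078,0,0,0,-0.042],[-1,-0.624,0.078,0,0,0,-0.042],[-1,-0.624,0.078,0,0,0,-0.042],[-1,-0.624,0.078,0,0,0,-0.042],[-1,-0.624,0.078,0,0,0,-0.042],[-1,-0.624,0.078,0,0,0,-0.042],[-1,-0.624,0.078,0,0,0,-0.042],[-1,-0.624,0.078,0,0,0,-0.042],[-1,-0.624,0.078,0,0,0,-0.042],[-1,0,0,-0.3,0,0,0],[-1,0,0,0,0,0,0]])

```text
t: 31.18
tool_pos: [459.2, -212.8, 105.6]
tool_rot: [[0.997, -0.083, 0.0], [-0.083, -0.997, 0.0], [0.0, -0.0, -1.0]]
wrist_force: [0.5, -0.5, -0.3]
grip_width: 88.1
grasp_force: 0.0
```

```bash
python3 - <<'E'
from h import *
b=manip.capture("scene")[160:400,150:470,::-1]
cv2.imwrite("pics/c5.png",cv2.resize(b,(800,600)))
E
```

```text
(no output)
```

View pics/c5.png

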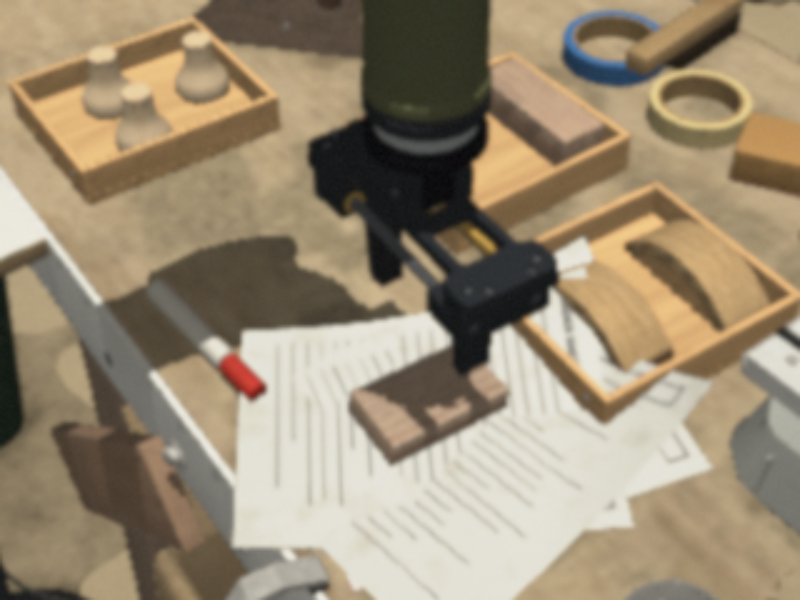

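The bow lies in its tray at (620,310). The jaws are centred over the block at (430,400). Gripping it.

Emit:
move_arm(commands=[[-1,0,0,-0.95,0,0,0],[-1,0,0,-0.95,0,0,0],[-1,0,0,-0.95,0,0,0],[-1,0,0,-0.9,0,0,0],[-1,0,0,-0.65,0,0,0],[-1,0,0,0,0,0,0],[1,0,0,0,0,0,0],[1,0,0,0,0,0,0],[1,0,0,0,0,0,0],[1,0,0,0,0,0,0],[1,0,0,0,0,0,0],[1,0,0,0,0,0,0]])

```text
t: 32.72
tool_pos: [458.9, -213.1, 18.4]
tool_rot: [[0.996, -0.086, 0.001], [-0.086, -0.996, -0.0], [0.001, 0.0, -1.0]]
wrist_force: [0.6, 0.3, 5.8]
grip_width: 59.6
grasp_force: 30.0
```

Emit:
move_arm(commands=[[1,0,0,0.6,0,0,0],[1,0,0,0.9,0,0,0],[1,0,0,0.9,0,0,0],[1,0,0,0.9,0,0,0],[1,0,0,0.7,0,0,0],[1,0.72,0.742,0,0,0,0.04],[1,0.72,0.742,0,0,0,0.04],[1,0.72,0.742,0,0,0,0.04],[1,0.72,0.742,0,0,0,0.04],[1,0.72,0.742,0,0,0,0.04],[1,0.72,0.742,0,0,0,0.04],[1,0.72,0.742,0,0,0,0.04],[1,0.72,0.742,0,0,0,0.04],[1,0.72,0.742,0,0,0,0.04],[1,0.72,0.742,0,0,0,0.04],[1,0.72,0.742,0,0,0,0.04],[1,0.72,0.742,0,0,0,0.04],[1,0.72,0.742,0,0,0,0.04],[1,0,0,0,0,0,0],[1,0,0,0,0,0,0]])

```text
t: 35.22
tool_pos: [644.7, -21.3, 97.8]
tool_rot: [[0.026, 1.0, -0.002], [1.0, -0.026, -0.001], [-0.001, -0.002, -1.0]]
wrist_force: [-1.3, -0.4, -1.2]
grip_width: 60.0
grasp_force: 30.0
```

Emit:
move_arm(commands=[[1,0,0,-0.9,0,0,0],[1,0,0,-0.9,0,0,0],[1,0,0,-0.9,0,0,0],[1,0,0,-0.5,0,0,0],[1,0,0,-0.2,0,0,0],[1,0,0,0,0,0,0],[1,0,0,0,0,0,0]])

```text
t: 36.1
tool_pos: [646.3, -20.1, 30.5]
tool_rot: [[0.023, 1.0, 0.001], [1.0, -0.023, -0.0], [0.0, 0.001, -1.0]]
wrist_force: [0.2, -0.2, -1.1]
grip_width: 59.6
grasp_force: 30.0
```

Bottom is about 12 mm up, so I'll lower it a further 1.4 mm, release to 69 mm and retreat.

Emit:
move_arm(commands=[[1,0,0,-0.07,0,0,0],[1,0,0,0,0,0,0],[-0.56,0,0,0,0,0,0],[-0.56,0,0,0,0,0,0],[-0.56,0,0,0,0,0,0],[-0.56,0,0,0,0,0,0],[-0.56,0,0,0.5,0,0,0],[-0.56,0,0,1,0,0,0],[-0.56,0,0,1,0,0,0],[-0.56,0,0,1,0,0,0],[-0.56,0,0,1,0,0,0],[-0.56,-1,0,1,0,0,0],[-0.56,-1,0,1,0,0,0],[-0.56,-1,0,1,0,0,0],[-0.56,-1,0,0,0,0,0],[-0.56,-1,0,0,0,0,0],[-0.56,-1,0,0,0,0,0],[-0.56,0,0,0,0,0,0],[-0.56,0,0,0,0,0,0]])

```text
t: 38.48
tool_pos: [527.2, -20.0, 179.1]
tool_rot: [[0.023, 1.0, 0.002], [1.0, -0.023, 0.0], [0.0, 0.002, -1.0]]
wrist_force: [-0.1, 1.0, 0.5]
grip_width: 68.5
grasp_force: 0.0
```

```bash
python3 - <<'E'
from h import *
b=manip.capture("scene")[160:400,150:470,::-1]
cv2.imwrite("pics/c6.png",cv2.resize(b,(800,600)))
E
```

```text
(no output)
```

View pics/c6.png

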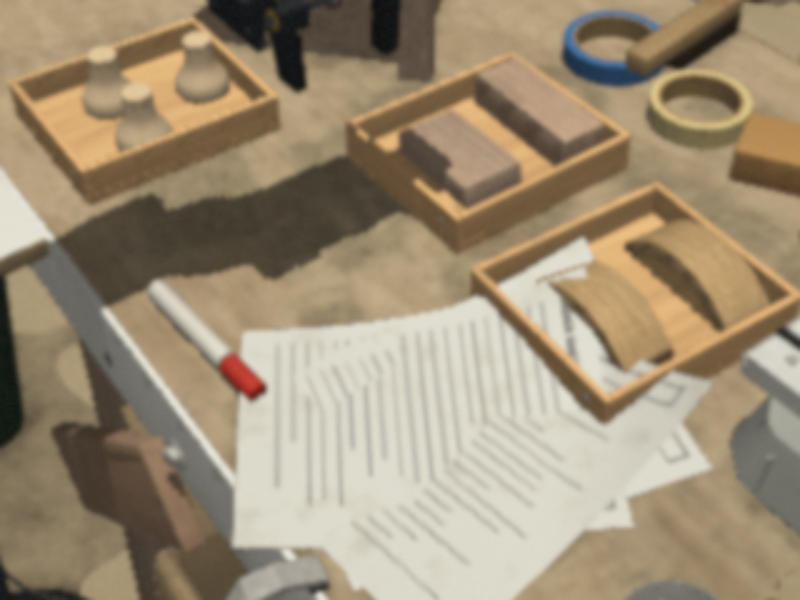

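All four pieces are flat on their tray floors: knobs at (104,80) and (140,117), block at (460,155), bow at (620,310). The samples haven't moved and the arm is clear.

```bash
python3 -c "
from station import manip
print(manip.close_job())"
```

```text
the job is handed in; nothing more can be done
None
```

All four loose pieces are in the trays of their kind, set down and released with the samples left in place, and the job was handed in at about 39 s of the 102 s allowed; the hand-in gave no verdict.

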